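# Raise a telescoping prop to its next hole and load it

## Task

Take the wooden lug on the telescoping prop's platform and raise the platform gently until the prop's sprung button pops out through the next hole above. Keep hold of the lug and press lightly down on it, so that you feel the button bearing on the edge of its hole; then set the loose white gas tank that lies beside the prop upright and lengthwise on the platform's seat and let go. Do not strain the button, and leave the other things on the table where they are.

Things in the scene. Friction and masses are not known exactly. Their poses are not given: they have to be found in the camera images.
- prop: Telescoping prop's foot, fixed to the table: dark steel plate 96x96x8 mm, socket collar to 27 mm height. Origin under its centre, on the table; z up, -x its front, y along the platform. In the collar stands a fixed aluminium tube 36 mm square, 130 mm long; how high it stands differs from prop to prop by up to 8 mm either way and is not measured. The inner tube slides in it.
- hole_nominal (a point): Where the hole wanted would be on an average prop: 107 mm above the table, on the tube's front (-x) face, 18 mm from the prop's axis. The true hole, square, 13 mm high, 14 mm wide, is up to 8 mm higher or lower. A second such hole lies 65 mm below it; at the start the button is shut inside the tube between the two.
- platform (a joint): Rise of the platform (m): its top is 168 mm above the table at 0; grows upward, range -0.012 to 0.065; starts from 0 to 0.023. About 3.5 N of sliding friction and 2 N of moving weight, so it stays where it is left; the button rubbing inside the tube adds about 2 N until it pops out. Button and hole are level at (hole's height - 0.065 m), nominally 0.042.
- platform_top (a point): Centre of the plywood platform's top surface (it moves with the platform). The platform is 64x150x10 mm, its long side along y; axes parallel to the foot's. The prop stands under its middle.
- lug_top (a point): Wooden lug to lift the platform by: an upright block on the platform, 12 mm thick (x), 30 mm long (y), 36 mm high, at platform y = +52 mm. This point is the centre of its top face. Grip it across its 12 mm thickness.
- seat (a point): Centre of the seat for the tank, on the platform's top surface at platform y = -25 mm. The seat is 56 mm wide (x) and about 96 mm long (y), with a 5 mm high rim on both long sides and at the -y end.
- button_tip (a point): Middle of the sprung button's front face: a square steel stud, 10x10 mm, pushed forward (-x) by a 2 to 4 N spring. Inside the tube the tip lies 14 mm in front of the platform's centre line; popped out, 22 mm, 4 mm proud of the tube. In its hole it has 3 mm of play up and down.
- catch: The button itself, origin at its tip. It rides on a spring clip in the inner tube that yields 1 mm up or down for each 3 N; untouched, it lies 103 mm below the platform's top. More than 15 N on it would spoil it; a downward bearing of 4 N or more (the clip yielding 1.3 mm) shows that it holds.
- gas_tank: White model gas tank on two saddles, to the right of the prop: 34 mm (x) by 84 mm (y, its long axis) by 46 mm high, with a small cap on top; drum 32 mm across, from 10 to 42 mm height. Loose, 40 to 85 g. Origin under its centre on the surface it stands on; z up. Either end may point either way on the seat.
- tape_roll: Black roll of tape lying flat, 53 mm across, 18 mm high; leave it alone.
- track_rubber: Grey-green cleaning block, 28x60x17 mm; leave it alone.
- dust_brush: Thin wooden brush lying flat, 16x175x8 mm; leave it alone.
- house: Model house, 63x77x64 mm; leave it alone.
- tree: Model fir tree, 58x60x88 mm; leave it alone.

How it is judged:
On the way, in this order (a step that is already met when the one before it is completed fails the run):
1. the button has popped out through the upper hole (x of button_tip in the frame of platform_top below -0.0185 m and value of joint platform above 0.028 m), for 0.1 s.
2. the platform is pressed down so that the button bears on its hole with 4 N or more (clip yields 1.3 mm) (x of button_tip in the frame of platform_top below -0.0185 m and z of button_tip in the frame of platform_top above -0.1017 m), for 0.1 s.
At the end, for the whole second after the job is handed in: The button stands out through the upper hole, holding the raised platform; the gas tank stands upright (within 7 degrees) and lengthwise (within 14 degrees) on the seat, within 16 mm across and 18 mm along of its centre, at rest and let go (all of step 1 and z of gas_tank in the frame of seat between -0.003 and 0.004 m and x of gas_tank in the frame of seat between -0.016 and 0.016 m and y of gas_tank in the frame of seat between -0.022 and 0.018 m and angle between gas_tank's own z axis and vertical below 0.12 rad and angle between the y axis of gas_tank and the y axis of prop, either way round below 0.25 rad and linear speed of gas_tank below 0.02 m/s); the robot touches nothing.
It fails at once if more than 15 N on the button (contact force between catch and anything else above 15 N).
It fails at once if a bystander moved more than 15 mm (distance of any of tape_roll, track_rubber, dust_brush, house, tree from where it was at the start of the episode above 0.015 m).
It also fails if it takes over 70 s, if anything falls off the work surface, if the arm or the gripper's body presses on something with over 40 N, if the wrist force passes 120 N, or if a joint passes its speed limit or range.

## Robot

A 6-joint arm with a two-finger parallel gripper is mounted at the origin on a cart in front of the work surface, level with it; the furniture and walls round the work are solid. World frame = base frame: x ahead of the robot, y to its left, z up, the work surface at z = 0. Lengths are in m, angles in rad, forces in N, time in s.
With the tool pointing down it reaches from about 0.35 to 0.975 m from the base axis. Payload 4.9 kg.
Tool frame: the origin (TCP) lies between the finger pads; the fingertips stand 14 mm ahead of it and the grasp point (between the pads) lies 5 mm behind it (manip.finger_overhang is the distance from the TCP to the fingertips, in m); z points along the fingers, y is the line along which they close (so a half turn about z gives the same grasp; the last joint's range is limited). The gripper opens to 85 mm and grips with 20 to 120 N. Pads are 22 mm wide; open, the fingers measure 114 mm over their backs; the gripper's body (76 mm by 85 mm) begins 54 mm behind the grasp point. The pads swing forward as they close: fully open they stand 13 mm farther back than shut.
Start: joints at [1.145, 0.053, 1.613, -0, 1.476, -0.119], TCP at [0.189, 0.596, 0.245] pointing down, gripper open.
Joint ranges: [-3.01, 3.01], [-1.01, 2.22], [0.06, 2.58], [-1.02, 4.17], [0.09, 2.62], [-3.14, 3.14]. Speed limits (rad/s): [2.57, 2.57, 3.14, 3.14, 3.14, 3.14].

## Interface

Orientations are given as a unit quaternion [w, x, y, z].
In Python, from plant import manip, grab_frame gives the robot as it stands.
- The arm moves only by the tool servo_tool, never from a script. Its argument "deltas" is a list that holds one entry, the list of rows, each a list of 5 numbers: the opening in per cent of the stroke, from 0 (shut) to 100 (fully open), then the shift along the world's x, y, z in m, then the turn about the world's z in degrees. A call has exactly 8 rows; each row shifts and turns the commanded pose from where the row before left it; what a row does not reach is not made up. A row lasts 1/10 s, in which the tool goes at most 50 mm and 8.59 degrees, less where a joint would pass 70% of its speed; a pose out of reach is approached as far as the arm can. A call is refused whole if a number of a shift passes 0.05 or a number of a turn 8.59, either way. A call with a gripper value outside its range is refused whole. The fingers move at their own pace and stop on an object; the grip force is fixed at half the most. Time passes only in rows, so rows that do not move let the fingers close, or fill a call up. It gives the time, the measured TCP pose, the force, the opening and the grip force at its end, in the units of the state.
- manip.state(): the state, without advancing time (a new reading comes with each control period).
- grab_frame(name): name is "side" or "top"; returns a dict with "pixels" (480x640x3 uint8, red, green, blue), "z_map" (480x640 float32, m along the optical axis (not along the pixel's ray), 0 where there is no reading), "fx", "fy", "cx", "cy" (pixels), "dist" ([k1, k2, p1, p2, k3] as OpenCV has them; the pictures are not rectified), "rvec" (rotation vector, rad) and "tvec" (3), from world to camera coordinates, as OpenCV has them. Camera axes: x right, y down, z forward; pixel columns grow to the right and rows downward; lengths in m; the calibration is good to about 2 mm. A picture is of the moment at which its call begins.
- manip.job_done(): hands the job in; it is judged then, once.
The state is a dict: "time": time; "joint_pos": joint angles; "joint_vel": joint speeds; "joint_efforts": joint torques, N m; "tool_pos": TCP position; "tool_rot": TCP orientation; "contact_force": force on the tool from outside, world axes, zero at the start; "ft_torque": the same for the moment, N m; "gripper_width": opening from 0.0 (shut) to 1.0 (fully open); "grasp_force": force on a finger pad.
Only numpy, scipy, OpenCV 4.12 (cv2) and the standard library are available. Lean on these libraries where they do the work, as an engineer would, in place of code of your own. Each camera call takes 0.05 s, during which the arm holds its last target. There are 200 camera calls.

## Working session

There is one attempt and no reset: what is moved stays moved. The work goes in short steps, Python scripts to look and compute and a tool call to move; the robot and the scene stay as the last step left them, time stands still between calls to the robot, and variables do not carry over. Pictures are saved under pics/ and viewed, at most 10 in all, crops included, and the job is handed in when it is done.

Besides the shell and the picture viewer there is one more tool, called after ">>>" as name(argument=value, ...), one argument or row to a line, values as JSON. servo_tool: Moves the arm, as the interface text tells. Its arguments: {"type":"object","properties":{"deltas":{"type":"array"}},"required":["deltas"]}

```bash
mkdir -p pics
cat > h.py <<'E'
import numpy as np, cv2
from plant import manip, grab_frame
def cam(f):
    K=np.array([[f["fx"],0,f["cx"]],[0,f["fy"],f["cy"]],[0,0,1]]);return K,np.array(f["dist"],float),cv2.Rodrigues(np.array(f["rvec"],float))[0],np.array(f["tvec"],float).ravel()
def world(f):
    K,d,R,t=cam(f);v,u=np.mgrid[0:480,0:640]
    p=cv2.undistortPoints(np.stack([u,v],-1).reshape(-1,1,2).astype(float),K,d).reshape(480,640,2)
    z=f["z_map"];c=np.dstack([p*z[...,None],z]);w=(c-t)@R
    w[z==0]=np.nan;return w
def save(f,n): cv2.imwrite("pics/"+n+".png",f["pixels"][...,::-1])
E
python3 - <<'E'
from h import *
for n in("side","top"):
    f=grab_frame(n);save(f,n+"0");np.save(n+"0.npy",world(f))
    K,d,R,t=cam(f);print(n,-R.T@t,R[2])
s=manip.state();print(s)
E
```

```text
side [1.12579531 0.13978677 0.7910722 ] [-0.6577283  -0.31758026 -0.6830346 ]
top [ 0.32420587 -0.16566085  1.20510184] [ 0.18254186  0.03360701 -0.98262355]
{'time': 0.1, 'joint_pos': array([ 1.14502528e+00,  5.33091156e-02,  1.61416738e+00,  3.48952783e-06,
        1.47597764e+00, -1.19042179e-01]), 'joint_vel': array([-0.00013635, -0.00218776, -0.0031899 ,  0.00113653, -0.00140454,
       -0.0005109 ]), 'joint_efforts': array([-1.90194878e-04, -3.94899130e+01, -3.71365178e+01, -1.32128957e-04,
        3.86437910e-03, -8.82571584e-06]), 'tool_pos': array([0.18851454, 0.59532983, 0.24416821]), 'tool_rot': array([-2.52088543e-04,  1.52764036e-01,  9.88262254e-01, -8.95953268e-04]), 'contact_force': array([ 0.18723693,  0.46939373, -0.65659238]), 'ft_torque': array([ 0.01168978, -0.02496748,  0.00327049]), 'grasp_force': 0.0, 'gripper_width': 0.9968757041774076}
```

View pics/side0.png

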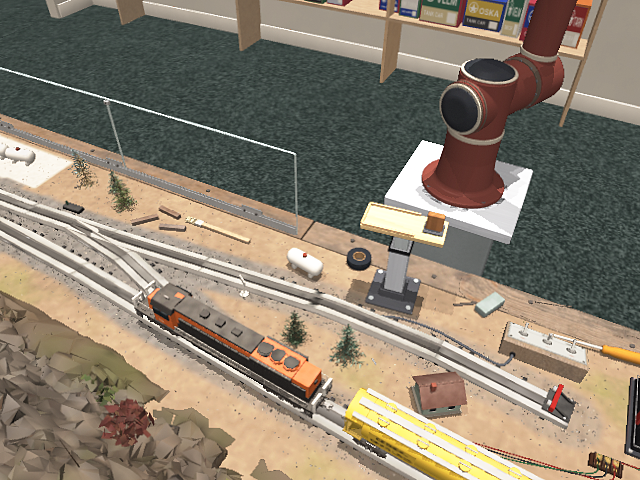

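View pics/top0.png

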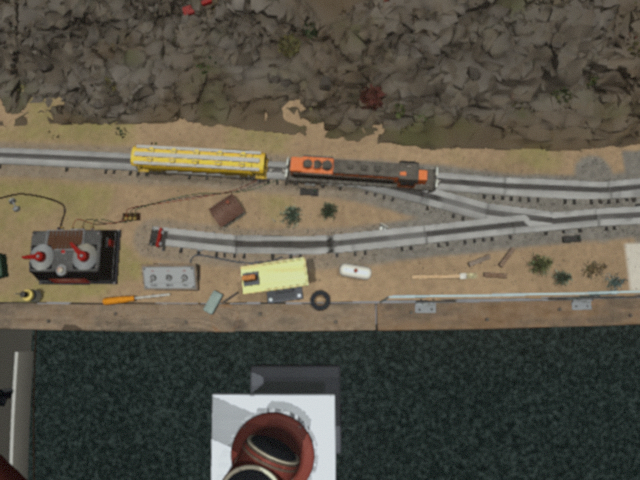

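The side view shows the platform at about (405,222) with the lug at (436,221), the tank at (305,262), the tape at (359,258) and the rubber at (489,303). In the top view the platform is at (275,275), the lug at (250,279) and the tank at (355,271).

Run:
```python
from h import *
for n,boxes in(("top",dict(plat=(235,250,320,310),tank=(335,258,378,285))),("side",dict(plat=(355,195,455,250),tank=(280,240,330,285)))):
    w=np.load(n+"0.npy");
    for k,(a,b,c,d) in boxes.items():
        P=w[b:d,a:c].reshape(-1,3);P=P[~np.isnan(P[:,0])]
        print(n,k,"z hist",np.histogram(P[:,2],bins=np.arange(-.01,.26,.01)))if 0 else None
        def rect(m,l):
            Q=P[m]
            if len(Q)<6: print(l,len(Q));return
            r=cv2.minAreaRect((Q[:,:2]*1000).astype(np.float32));print(n,k,l,len(Q),np.round(r[0],1),np.round(r[1],1),round(r[2],1),"zmed",np.median(Q[:,2]).round(4),"max",Q[:,2].max().round(4),"mean",Q.mean(0).round(4))
        if k=="plat":
            rect((P[:,2]>.155)&(P[:,2]<.203),"plat"); rect(P[:,2]>.206,"lug")
        else: rect((P[:,2]>.02)&(P[:,2]<.06),"tank")
a=cv2.imread("pics/side0.png")[190:320,270:460];b=cv2.imread("pics/top0.png")[240:320,190:390]
cv2.imwrite("pics/c1.png",np.vstack([cv2.resize(a,(600,410),interpolation=2),cv2.resize(b,(600,190),interpolation=2)]))
```

```text
top plat plat 1806 [438.1 -25.3] [ 64.9 151. ] 7.4 zmed 0.1905 max 0.2021 mean [ 0.4378 -0.0292  0.1907]
top plat lug 90 [430.9  25.5] [12.2 30. ] 8.4 zmed 0.2244 max 0.2284 mean [0.4304 0.0246 0.2231]
top tank tank 397 [ 465.5 -216.4] [82.5 33.9] 80.1 zmed 0.0394 max 0.0509 mean [ 0.464  -0.2158  0.0388]
side plat plat 2289 [439.2 -26.5] [ 67.5 150.7] 7.3 zmed 0.1871 max 0.203 mean [ 0.4446 -0.0286  0.187 ]
side plat lug 195 [432.3  25.3] [16.  30.2] 12.4 zmed 0.2181 max 0.2256 mean [0.4352 0.0259 0.2171]
side tank tank 541 [ 466.6 -214.3] [82.4 33.9] 80.1 zmed 0.0352 max 0.0471 mean [ 0.4727 -0.2115  0.0337]
```

View pics/c1.png

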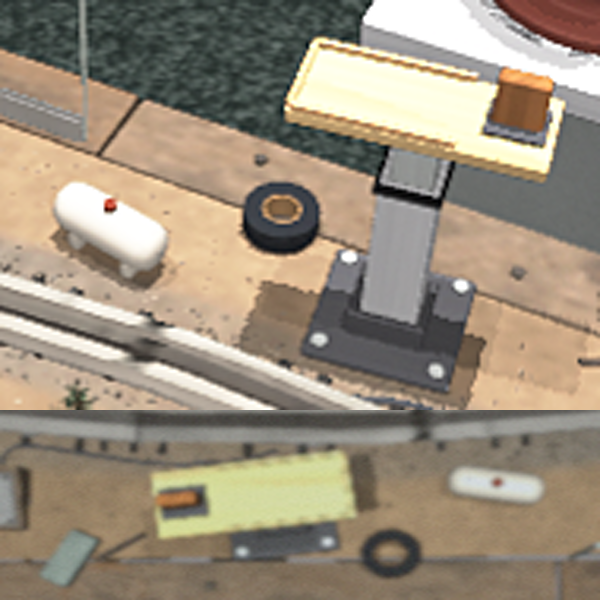

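The crop shows the prop with its front facing the robot, the rim open at the lug end, and the tank lying clear of the tape.

Measured values:
- **Lug:** at (0.431, 0.0255), with its top at about 0.224.
- **Platform:** yaw about 7.5°, top at about 0.188. The measured 65x151 mm and 52 mm lug offset both match the sizes given.
- **Tank:** at (0.466, -0.215), yaw about -10°.

I'm moving to above the lug.

>>> servo_tool(
  deltas=[
    [[50, 0.015, -0.0356, 0.006, -4.05], [50, 0.015, -0.0356, 0.006, -4.05], [50, 0.015, -0.0356, 0.006, -4.05], [50, 0.015, -0.0356, 0.006, -4.05], [50, 0.015, -0.0356, 0.006, -4.05], [50, 0.015, -0.0356, 0.006, -4.05], [50, 0.015, -0.0356, 0.006, -4.05], [50, 0.015, -0.0356, 0.006, -4.05]],
  ],
)

```text
time: 0.9
tool_pos: [0.3088, 0.3095, 0.293]
tool_rot: [-0.0, 0.424, 0.906, -0.0]
contact_force: [0.6, -0.6, -0.1]
gripper_width: 0.5
grasp_force: 0.0
```

>>> servo_tool(
  deltas=[
    [[50, 0.015, -0.0356, 0, -4.05], [50, 0.015, -0.0356, 0, -4.05], [50, 0.015, -0.0356, 0, -4.05], [50, 0.015, -0.0356, 0, -4.05], [50, 0.015, -0.0356, 0, -4.05], [50, 0.015, -0.0356, 0, -4.05], [50, 0.015, -0.0356, 0, -4.05], [50, 0.015, -0.0356, 0, -4.05]],
  ],
)

```text
time: 1.7
tool_pos: [0.4288, 0.0246, 0.2929]
tool_rot: [-0.0, 0.66, 0.751, 0.0]
contact_force: [0.7, 0.4, 0.4]
gripper_width: 0.497
grasp_force: 0.0
```

>>> servo_tool(
  deltas=[
    [[50, 0.0025, 0.001, -0.02, 0], [40, 0, 0, -0.02, 0], [40, 0, 0, -0.02, 0], [40, 0, 0, -0.014, 0], [40, 0, 0, -0.008, 0], [40, 0, 0, 0, 0], [25, 0, 0, 0, 0], [25, 0, 0, 0, 0]],
  ],
)

```text
time: 2.5
tool_pos: [0.4319, 0.0272, 0.2126]
tool_rot: [0.001, 0.658, 0.753, 0.001]
contact_force: [-0.5, 0.7, 0.9]
gripper_width: 0.25
grasp_force: 0.0
```

Run:
```python
from h import *
f=grab_frame("side");cv2.imwrite("pics/c2.png",cv2.resize(f["pixels"][150:320,330:500,::-1],(600,600),interpolation=2))
s=manip.state();print(s["tool_pos"],s["contact_force"],s["gripper_width"])
```

```text
[0.43185703 0.02721254 0.21251224] [ 0.0618065  -0.61851422  0.8665954 ] 0.2537666662186343
```

View pics/c2.png

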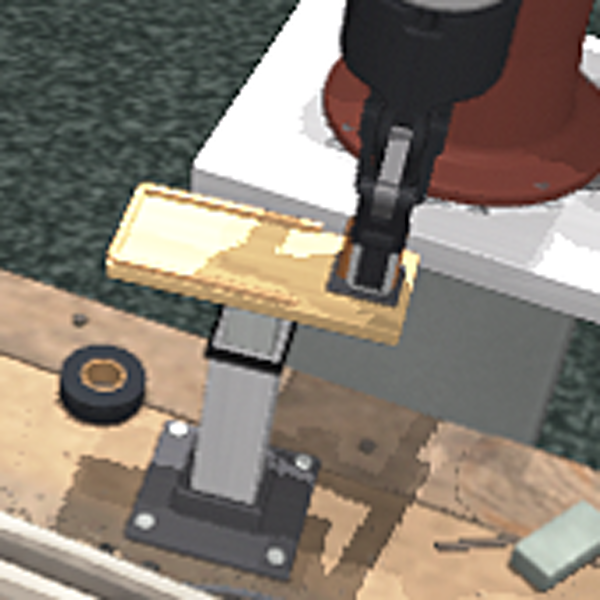

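The open fingers straddle the lug at about (370,260) in the crop, with the tips clear of the platform. Closing now.

>>> servo_tool(
  deltas=[
    [[5, 0, 0, 0, 0], [5, 0, 0, 0, 0], [5, 0, 0, 0, 0], [5, 0, 0, 0, 0], [5, 0, 0, 0, 0], [5, 0, 0, 0, 0], [5, 0, 0, 0, 0], [5, 0, 0, 0, 0]],
  ],
)

```text
time: 3.35
tool_pos: [0.431, 0.0271, 0.2115]
tool_rot: [-0.0, 0.659, 0.752, -0.0]
contact_force: [-5.4, -0.4, 2.9]
gripper_width: 0.122
grasp_force: 60.2
```

>>> servo_tool(
  deltas=[
    [[5, -0.0005, 0, 0.001, 0], [5, 0, 0, 0.001, 0], [5, 0, 0, 0.001, 0], [5, 0, 0, 0.001, 0], [5, 0, 0, 0.001, 0], [5, 0, 0, 0.001, 0], [5, 0, 0, 0.001, 0], [5, 0, 0, 0.001, 0]],
  ],
)

```text
time: 4.15
tool_pos: [0.4309, 0.0271, 0.2194]
tool_rot: [0.0, 0.659, 0.753, 0.0]
contact_force: [4.4, -0.7, -7.8]
gripper_width: 0.129
grasp_force: 58.6
```

>>> servo_tool(
  deltas=[
    [[5, 0, 0, 0.0004, 0], [5, 0, 0, 0.0004, 0], [5, 0, 0, 0.0004, 0], [5, 0, 0, 0.0004, 0], [5, 0, 0, 0.0004, 0], [5, 0, 0, 0.0004, 0], [5, 0, 0, 0.0004, 0], [5, 0, 0, 0.0004, 0]],
  ],
)

```text
time: 4.95
tool_pos: [0.4309, 0.0271, 0.2226]
tool_rot: [0.0, 0.659, 0.753, 0.0]
contact_force: [5.4, -2.6, -8.3]
gripper_width: 0.127
grasp_force: 58.7
```

>>> servo_tool(
  deltas=[
    [[5, 0, 0, 0.0003, 0], [5, 0, 0, 0.0003, 0], [5, 0, 0, 0.0003, 0], [5, 0, 0, 0.0003, 0], [5, 0, 0, 0.0003, 0], [5, 0, 0, 0.0003, 0], [5, 0, 0, 0.0003, 0], [5, 0, 0, 0.0003, 0]],
  ],
)

```text
time: 5.75
tool_pos: [0.4309, 0.0271, 0.225]
tool_rot: [0.0, 0.659, 0.753, 0.0]
contact_force: [4.6, -4.3, -7.4]
gripper_width: 0.132
grasp_force: 58.7
```

Run:
```python
from h import *
s=manip.state();print(s["tool_pos"],s["contact_force"],s["time"])
w=world(grab_frame("top"));P=w[250:310,235:320].reshape(-1,3);P=P[(P[:,2]>.16)&(P[:,2]<.21)&(P[:,1]<-.03)];print(np.median(P[:,2]),len(P))
w=np.load("top0.npy");P=w[250:310,235:320].reshape(-1,3);P=P[(P[:,2]>.16)&(P[:,2]<.21)&(P[:,1]<-.03)];print(np.median(P[:,2]),len(P))
```

```text
[0.43086401 0.0270956  0.22498598] [ 4.61859715 -4.30890388 -7.36357645] 5.75
0.20283989165781063 912
0.19041485351681584 909
```

>>> servo_tool(
  deltas=[
    [[5, 0, 0, 0.0003, 0], [5, 0, 0, 0.0003, 0], [5, 0, 0, 0.0003, 0], [5, 0, 0, 0.0003, 0], [5, 0, 0, 0.0003, 0], [5, 0, 0, 0.0003, 0], [5, 0, 0, 0.0003, 0], [5, 0, 0, 0.0003, 0]],
  ],
)

```text
time: 6.6
tool_pos: [0.4309, 0.0271, 0.2274]
tool_rot: [0.0, 0.659, 0.753, 0.0]
contact_force: [4.3, -1.0, -7.8]
gripper_width: 0.128
grasp_force: 58.7
```

>>> servo_tool(
  deltas=[
    [[5, 0, 0, 0.0003, 0], [5, 0, 0, 0.0003, 0], [5, 0, 0, 0.0003, 0], [5, 0, 0, 0.0003, 0], [5, 0, 0, 0.0003, 0], [5, 0, 0, 0.0003, 0], [5, 0, 0, 0.0003, 0], [5, 0, 0, 0.0003, 0]],
  ],
)

```text
time: 7.4
tool_pos: [0.4309, 0.0271, 0.2299]
tool_rot: [0.0, 0.659, 0.753, 0.0]
contact_force: [3.7, -3.4, -4.9]
gripper_width: 0.13
grasp_force: 59.0
```

>>> servo_tool(
  deltas=[
    [[5, 0, 0, 0.0001, 0], [5, 0, 0, 0.0001, 0], [5, 0, 0, 0.0001, 0], [5, 0, 0, 0.0001, 0], [5, 0, 0, 0.0001, 0], [5, 0, 0, 0.0001, 0], [5, 0, 0, 0.0001, 0], [5, 0, 0, 0.0001, 0]],
  ],
)

```text
time: 8.2
tool_pos: [0.4309, 0.0271, 0.2306]
tool_rot: [0.0, 0.659, 0.753, 0.0]
contact_force: [4.2, -3.3, -4.7]
gripper_width: 0.122
grasp_force: 59.0
```

The force fell from about -8 N to -4.8 N and stayed there, so the button has popped out. Now I press down gently.

>>> servo_tool(
  deltas=[
    [[5, 0, 0, -0.0003, 0], [5, 0, 0, -0.0003, 0], [5, 0, 0, -0.0003, 0], [5, 0, 0, -0.0003, 0], [5, 0, 0, -0.0003, 0], [5, 0, 0, -0.0003, 0], [5, 0, 0, -0.0003, 0], [5, 0, 0, 0, 0]],
  ],
)

```text
time: 9.0
tool_pos: [0.4309, 0.0271, 0.2286]
tool_rot: [0.0, 0.659, 0.753, 0.0]
contact_force: [1.1, -3.5, 1.3]
gripper_width: 0.128
grasp_force: 60.0
```

>>> servo_tool(
  deltas=[
    [[5, 0, 0, -0.0002, 0], [5, 0, 0, -0.0002, 0], [5, 0, 0, -0.0002, 0], [5, 0, 0, -0.0002, 0], [5, 0, 0, -0.0002, 0], [5, 0, 0, -0.0002, 0], [5, 0, 0, -0.0002, 0], [5, 0, 0, 0, 0]],
  ],
)

```text
time: 9.8
tool_pos: [0.4309, 0.0271, 0.2273]
tool_rot: [0.0, 0.659, 0.753, 0.0]
contact_force: [2.7, -4.5, 2.1]
gripper_width: 0.129
grasp_force: 60.1
```

>>> servo_tool(
  deltas=[
    [[5, 0, 0, -0.0002, 0], [5, 0, 0, -0.0002, 0], [5, 0, 0, -0.0002, 0], [5, 0, 0, -0.0002, 0], [5, 0, 0, -0.0002, 0], [5, 0, 0, -0.0002, 0], [5, 0, 0, 0, 0], [5, 0, 0, 0, 0]],
  ],
)

```text
time: 10.6
tool_pos: [0.4309, 0.0271, 0.2262]
tool_rot: [0.0, 0.659, 0.753, 0.0]
contact_force: [1.7, -4.6, 5.9]
gripper_width: 0.125
grasp_force: 60.5
```

>>> servo_tool(
  deltas=[
    [[5, 0, 0, -0.0002, 0], [5, 0, 0, -0.0002, 0], [5, 0, 0, -0.0002, 0], [5, 0, 0, -0.0002, 0], [5, 0, 0, 0, 0], [5, 0, 0, 0, 0], [5, 0, 0, 0, 0], [5, 0, 0, 0, 0]],
  ],
)

```text
time: 11.4
tool_pos: [0.4309, 0.0271, 0.2258]
tool_rot: [0.0, 0.659, 0.753, 0.0]
contact_force: [0.1, -3.9, 6.2]
gripper_width: 0.127
grasp_force: 60.7
```

>>> servo_tool(
  deltas=[
    [[5, 0, 0, -0.0002, 0], [5, 0, 0, -0.0002, 0], [5, 0, 0, -0.0002, 0], [5, 0, 0, -0.0002, 0], [5, 0, 0, 0, 0], [5, 0, 0, 0, 0], [5, 0, 0, 0, 0], [5, 0, 0, 0, 0]],
  ],
)

```text
time: 12.2
tool_pos: [0.4309, 0.0271, 0.2253]
tool_rot: [0.0, 0.659, 0.753, 0.0]
contact_force: [0.0, -4.3, 8.3]
gripper_width: 0.131
grasp_force: 60.9
```

The force is now +8.3 N, which puts about 6.8 N of bearing on the button, so it holds. I'll unload slightly, let go and lift off.

>>> servo_tool(
  deltas=[
    [[5, 0, 0, 0.0003, 0], [5, 0, 0, 0.0003, 0], [35, 0, 0, 0, 0], [35, 0, 0, 0, 0], [35, 0, 0, 0, 0], [35, 0, 0, 0, 0], [35, 0, 0, 0, 0], [35, 0, 0, 0.01, 0]],
  ],
)

```text
time: 13.0
tool_pos: [0.4298, 0.0274, 0.2334]
tool_rot: [-0.002, 0.659, 0.753, -0.001]
contact_force: [-1.2, -0.5, -0.2]
gripper_width: 0.347
grasp_force: 0.0
```

>>> servo_tool(
  deltas=[
    [[35, 0, 0, 0.02, 0], [40, 0, 0, 0.03, 0], [60, 0, -0.02, 0.03, -2.8], [60, 0.007, -0.045, 0, -2.8], [60, 0.007, -0.045, 0, -2.8], [60, 0.007, -0.045, 0, -2.8], [60, 0.007, -0.045, 0, -2.8], [60, 0.007, -0.042, 0, -2.8]],
  ],
)

```text
time: 13.8
tool_pos: [0.4658, -0.217, 0.3159]
tool_rot: [0.001, 0.762, 0.647, 0.0]
contact_force: [1.3, -0.0, 1.1]
gripper_width: 0.6
grasp_force: 0.0
```

Run:
```python
from h import *
s=manip.state();print(s["tool_pos"],s["tool_rot"],s["contact_force"],s["time"],s["gripper_width"],s["joint_pos"])
for n,(a,b,c,d),(e,g,h,i) in(("top",(235,250,320,310),(335,258,378,285)),("side",(355,180,455,250),(280,240,330,285))):
    f=grab_frame(n);save(f,n+"1");w=world(f)
    P=w[b:d,a:c].reshape(-1,3);P=P[(P[:,2]>.18)&(P[:,2]<.215)&(P[:,1]<.1)];print(n,np.median(P[:,2]),len(P))
    r=cv2.minAreaRect((P[:,:2]*1000).astype(np.float32));print(r)
    P=w[g:i,e:h].reshape(-1,3);P=P[(P[:,2]>.015)&(P[:,2]<.06)];print(cv2.minAreaRect((P[:,:2]*1000).astype(np.float32)))
```

```text
[ 0.46580978 -0.21696376  0.3158607 ] [5.68454940e-04 7.62290955e-01 6.47234192e-01 2.80761940e-04] [ 1.27827233 -0.0150201   1.10324492] 13.8 0.6002391261811407 [-5.80914581e-01 -2.49447435e-01  1.77797422e+00  2.18242909e-04
  1.61181674e+00 -4.18010588e-01]
top 0.2038296119159803 1294
((436.72100830078125, -16.926712036132812), (64.59309387207031, 135.03207397460938), 7.846013069152832)
((464.3977355957031, -216.04685974121094), (82.46717071533203, 32.773170471191406), 78.32445526123047)
side 0.20049092161960513 2280
((438.82904052734375, -26.74614715576172), (68.13687133789062, 151.35354614257812), 7.697917461395264)
((486.88519287109375, -209.09487915039062), (93.18836975097656, 81.01753997802734), 16.06155014038086)
```

View pics/side1.png

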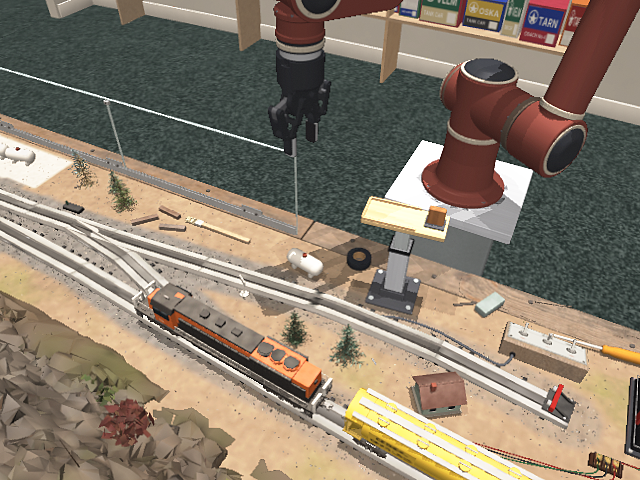

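The platform is up 13.4 mm in both cameras and stays there. The tank at (305,262) is undisturbed, but an overhead-line post at (295,153)-(297,235) stands near it, so I'm checking the clearance first.

Run:
```python
from h import *
w=np.load("side0.npy")
P=w[150:240,285:305].reshape(-1,3);P=P[(P[:,0]>.2)&(P[:,2]>.02)];
for k in np.arange(.02,.3,.04):
    Q=P[(P[:,2]>k)&(P[:,2]<k+.04)];print(k.round(2),len(Q),np.median(Q,0).round(3) if len(Q) else '')
for n in("side","top"):
  w=np.load(n+"0.npy").reshape(-1,3);Q=w[(abs(w[:,0]-.42)<.14)&(abs(w[:,1]+.22)<.1)&(w[:,2]>.06)];print(n,len(Q),Q[::max(1,len(Q)//15)].round(3).tolist())
w=np.load("top0.npy")[258:285,335:378].reshape(-1,3);Q=w[(w[:,2]>.02)];m=Q[:,:2]-Q[:,:2].mean(0);v=np.linalg.svd(m)[2][0];print("tank yaw",np.degrees(np.arctan2(v[1],v[0])))
w=np.load("side0.npy")[240:285,280:330].reshape(-1,3);Q=w[(w[:,2]>.02)];m=Q[:,:2]-Q[:,:2].mean(0);v=np.linalg.svd(m)[2][0];print("tank yaw",np.degrees(np.arctan2(v[1],v[0])))
```

```text
0.02 79 [ 0.387 -0.291  0.026]
0.06 28 [ 0.385 -0.278  0.082]
0.1 22 [ 0.386 -0.278  0.116]
0.14 19 [ 0.386 -0.277  0.164]
0.18 35 [ 0.386 -0.278  0.201]
0.22 22 [ 0.386 -0.287  0.224]
0.26 0 
side 140 [[0.386, -0.319, 0.226], [0.388, -0.309, 0.226], [0.387, -0.296, 0.227], [0.387, -0.287, 0.225], [0.387, -0.278, 0.22], [0.384, -0.277, 0.209], [0.388, -0.278, 0.199], [0.384, -0.278, 0.187], [0.389, -0.277, 0.178], [0.385, -0.278, 0.16], [0.386, -0.278, 0.138], [0.383, -0.277, 0.117], [0.389, -0.277, 0.108], [0.386, -0.276, 0.095], [0.387, -0.279, 0.081], [0.384, -0.278, 0.068]]
top 72 [[0.388, -0.285, 0.228], [0.388, -0.294, 0.229], [0.388, -0.303, 0.226], [0.388, -0.311, 0.228], [0.388, -0.32, 0.225], [0.386, -0.281, 0.228], [0.386, -0.289, 0.228], [0.386, -0.298, 0.229], [0.386, -0.307, 0.228], [0.385, -0.315, 0.231], [0.386, -0.276, 0.191], [0.384, -0.281, 0.225], [0.384, -0.289, 0.228], [0.384, -0.298, 0.228], [0.384, -0.307, 0.226], [0.383, -0.315, 0.229], [0.384, -0.276, 0.193], [0.383, -0.277, 0.161]]
tank yaw -100.27470927586474
tank yaw 82.10278499348618
```

The post is at (0.386, -0.278), 0.23 m high and 100 mm from the tank's centre, which is clear. Descending.

>>> servo_tool(
  deltas=[
    [[60, 0, 0.002, -0.04, -0.7], [60, 0, 0, -0.04, 0], [60, 0, 0, -0.04, 0], [60, 0, 0, -0.04, 0], [60, 0, 0, -0.04, 0], [60, 0, 0, -0.03, 0], [60, 0, 0, -0.02, 0], [60, 0, 0, 0, 0]],
  ],
)

```text
time: 14.7
tool_pos: [0.4637, -0.2108, 0.0619]
tool_rot: [-0.003, 0.765, 0.644, -0.001]
contact_force: [-0.2, 0.2, -0.6]
gripper_width: 0.6
grasp_force: 0.0
```

Run:
```python
from h import *
s=manip.state();print(s["tool_pos"],s["contact_force"])
f=grab_frame("side");cv2.imwrite("pics/c3.png",cv2.resize(f["pixels"][150:310,230:400,::-1],(640,600),interpolation=2))
```

```text
[ 0.46371045 -0.21082974  0.06188098] [-0.17945956  0.21146873 -0.59632481]
```

View pics/c3.png

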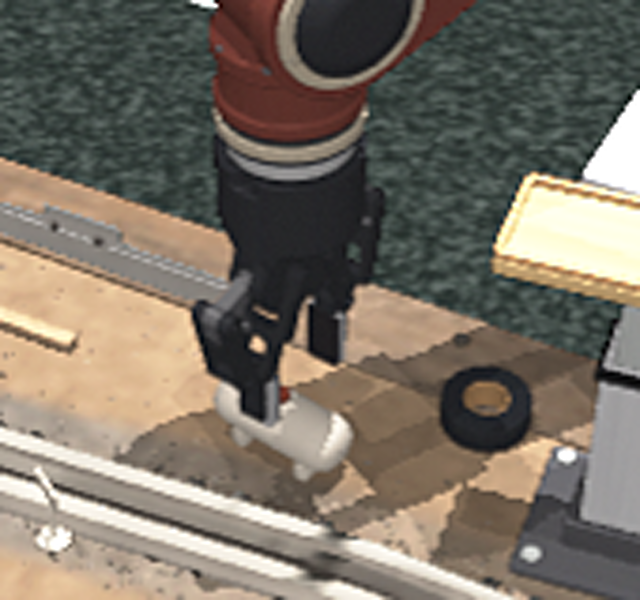

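The fingers straddle the tank, with the near finger in front of the drum at about (260,400) and the far one behind it. Going down the rest of the way.

>>> servo_tool(
  deltas=[
    [[60, 0.001, -0.003, -0.012, 0], [60, 0, 0, -0.012, 0], [60, 0, 0, -0.01, 0], [60, 0, 0, -0.005, 0], [60, 0, 0, 0, 0], [60, 0, 0, 0, 0], [45, 0, 0, 0, 0], [45, 0, 0, 0, 0]],
  ],
)

```text
time: 15.55
tool_pos: [0.4671, -0.216, 0.0263]
tool_rot: [0.0, 0.765, 0.644, 0.0]
contact_force: [0.5, 0.7, 0.5]
gripper_width: 0.445
grasp_force: 0.0
```

>>> servo_tool(
  deltas=[
    [[20, 0, 0, 0, 0], [20, 0, 0, 0, 0], [20, 0, 0, 0, 0], [20, 0, 0, 0, 0], [20, 0, 0, 0, 0], [20, 0, 0, 0, 0], [20, 0, 0, 0, 0], [20, 0, 0, 0, 0]],
  ],
)

```text
time: 16.35
tool_pos: [0.4673, -0.2162, 0.0265]
tool_rot: [0.001, 0.765, 0.644, 0.0]
contact_force: [0.4, -0.2, 5.0]
gripper_width: 0.366
grasp_force: 59.9
```

>>> servo_tool(
  deltas=[
    [[20, 0, 0, 0.005, 0], [20, 0, 0, 0.01, 0], [20, 0, 0, 0.03, 0], [20, 0, 0, 0.045, 0], [20, 0, 0, 0.045, 0], [20, 0, 0, 0.045, 0], [20, 0, 0, 0.045, 0], [20, 0, 0, 0.03, 0]],
  ],
)

```text
time: 17.15
tool_pos: [0.4671, -0.216, 0.2851]
tool_rot: [0.002, 0.765, 0.644, 0.001]
contact_force: [0.1, 0.1, -0.7]
gripper_width: 0.365
grasp_force: 59.5
```

>>> servo_tool(
  deltas=[
    [[20, -0.003, 0.01, 0.015, 2.2], [20, -0.0035, 0.025, 0, 2.2], [20, -0.0035, 0.03, 0, 2.2], [20, -0.0035, 0.03, 0, 2.2], [20, -0.0035, 0.03, 0, 2.2], [20, -0.0035, 0.025, 0, 2.2], [20, -0.004, 0.015, 0, 2.2], [20, 0, 0, 0, 2.1]],
  ],
)

```text
time: 17.95
tool_pos: [0.4411, -0.0488, 0.2947]
tool_rot: [-0.001, 0.656, 0.754, -0.0]
contact_force: [0.1, -0.6, -1.2]
gripper_width: 0.364
grasp_force: 59.4
```

Run:
```python
from h import *
s=manip.state();print(s["tool_pos"],s["tool_rot"],s["contact_force"],s["gripper_width"],s["grasp_force"])
f=grab_frame("side");w=world(f)
W=w.reshape(-1,3);px=f["pixels"].reshape(-1,3).astype(int)
m=(abs(W[:,0]-.44)<.06)&(abs(W[:,1]+.05)<.08)&(W[:,2]>.235)&(W[:,2]<.34)&(px.min(1)>150)
P=W[m];print(m.sum(),P.mean(0),P.min(0),P.max(0));print(cv2.minAreaRect((P[:,:2]*1000).astype(np.float32)))
cv2.imwrite("pics/c4.png",cv2.resize(f["pixels"][100:270,330:500,::-1],(600,600),interpolation=2))
```

```text
[ 0.44113476 -0.04880713  0.2946567 ] [-9.67650769e-04  6.56345201e-01  7.54460041e-01 -2.95973117e-04] [ 0.12855711 -0.61469188 -1.17228033] 0.3640197682223 59.41921055316925
528 [ 0.451705   -0.04511756  0.29874416] [ 0.42838688 -0.08773644  0.23674039] [0.49573885 0.01241832 0.33958493]
((441.9314880371094, -41.127952575683594), (58.73054885864258, 93.09921264648438), 45.61565017700195)
```

View pics/c4.png

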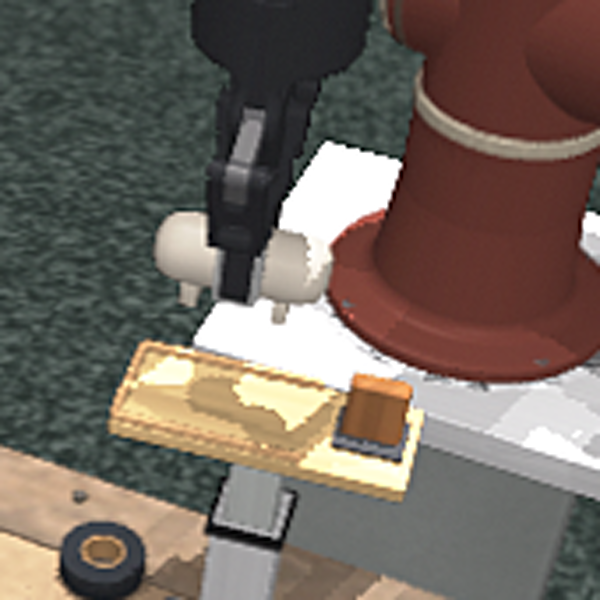

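The tank is held level over the seat, its saddles at about (188,300) and (280,318) in the crop, lined up with the platform. Lowering to just above the seat.

>>> servo_tool(
  deltas=[
    [[20, 0.001, -0.002, -0.01, 0], [20, 0, 0, -0.015, 0], [20, 0, 0, -0.015, 0], [20, 0, 0, -0.01, 0], [20, 0, 0, -0.006, 0], [20, 0, 0, -0.003, 0], [20, 0, 0, 0, 0], [20, 0, 0, 0, 0]],
  ],
)

```text
time: 18.8
tool_pos: [0.4436, -0.0529, 0.2374]
tool_rot: [0.0, 0.659, 0.753, 0.0]
contact_force: [0.1, 0.9, -0.5]
gripper_width: 0.366
grasp_force: 59.4
```

>>> servo_tool(
  deltas=[
    [[20, 0, 0, -0.0004, 0], [20, 0, 0, -0.0004, 0], [20, 0, 0, -0.0004, 0], [20, 0, 0, -0.0004, 0], [20, 0, 0, -0.0004, 0], [20, 0, 0, 0, 0], [20, 0, 0, 0, 0], [20, 0, 0, 0, 0]],
  ],
)

```text
time: 19.6
tool_pos: [0.4433, -0.0528, 0.2348]
tool_rot: [0.0, 0.659, 0.753, 0.0]
contact_force: [0.4, -0.1, -0.6]
gripper_width: 0.368
grasp_force: 59.4
```

>>> servo_tool(
  deltas=[
    [[20, 0, 0, -0.0003, 0], [20, 0, 0, -0.0003, 0], [20, 0, 0, -0.0003, 0], [20, 0, 0, -0.0003, 0], [20, 0, 0, -0.0003, 0], [20, 0, 0, -0.0003, 0], [20, 0, 0, 0, 0], [20, 0, 0, 0, 0]],
  ],
)

```text
time: 20.4
tool_pos: [0.4432, -0.0528, 0.233]
tool_rot: [-0.0, 0.659, 0.753, -0.0]
contact_force: [0.4, 0.7, -0.8]
gripper_width: 0.363
grasp_force: 59.4
```

>>> servo_tool(
  deltas=[
    [[20, 0, 0, -0.0002, 0], [20, 0, 0, -0.0002, 0], [20, 0, 0, -0.0002, 0], [20, 0, 0, -0.0002, 0], [20, 0, 0, -0.0002, 0], [20, 0, 0, -0.0002, 0], [20, 0, 0, 0, 0], [20, 0, 0, 0, 0]],
  ],
)

```text
time: 21.2
tool_pos: [0.4432, -0.0528, 0.2318]
tool_rot: [0.0, 0.659, 0.753, 0.0]
contact_force: [0.3, 0.7, 0.5]
gripper_width: 0.362
grasp_force: 59.4
```

>>> servo_tool(
  deltas=[
    [[20, 0, 0, -0.0002, 0], [20, 0, 0, -0.0002, 0], [20, 0, 0, -0.0002, 0], [20, 0, 0, -0.0002, 0], [20, 0, 0, -0.0002, 0], [20, 0, 0, 0, 0], [20, 0, 0, 0, 0], [20, 0, 0, 0, 0]],
  ],
)

```text
time: 22.0
tool_pos: [0.4432, -0.0528, 0.2308]
tool_rot: [0.0, 0.659, 0.753, -0.0]
contact_force: [-0.4, 0.3, -0.8]
gripper_width: 0.368
grasp_force: 59.4
```

>>> servo_tool(
  deltas=[
    [[20, 0, 0, -0.0002, 0], [20, 0, 0, -0.0002, 0], [20, 0, 0, -0.0002, 0], [20, 0, 0, -0.0002, 0], [20, 0, 0, -0.0002, 0], [20, 0, 0, 0, 0], [20, 0, 0, 0, 0], [20, 0, 0, 0, 0]],
  ],
)

```text
time: 22.8
tool_pos: [0.4432, -0.0528, 0.2298]
tool_rot: [-0.0, 0.659, 0.753, -0.0]
contact_force: [-0.5, 0.4, -0.9]
gripper_width: 0.36
grasp_force: 59.4
```

>>> servo_tool(
  deltas=[
    [[20, 0, 0, -0.0002, 0], [20, 0, 0, -0.0002, 0], [20, 0, 0, -0.0002, 0], [20, 0, 0, -0.0002, 0], [20, 0, 0, -0.0002, 0], [20, 0, 0, 0, 0], [20, 0, 0, 0, 0], [20, 0, 0, 0, 0]],
  ],
)

```text
time: 23.6
tool_pos: [0.4432, -0.0528, 0.2288]
tool_rot: [0.0, 0.659, 0.753, -0.0]
contact_force: [-0.7, -0.3, -0.1]
gripper_width: 0.363
grasp_force: 59.5
```

>>> servo_tool(
  deltas=[
    [[20, 0, 0, -0.0002, 0], [20, 0, 0, -0.0002, 0], [20, 0, 0, -0.0002, 0], [20, 0, 0, -0.0002, 0], [20, 0, 0, 0, 0], [20, 0, 0, 0, 0], [20, 0, 0, 0, 0], [20, 0, 0, 0, 0]],
  ],
)

```text
time: 24.4
tool_pos: [0.4433, -0.0528, 0.2288]
tool_rot: [0.0, 0.659, 0.753, 0.0]
contact_force: [-3.3, 0.2, 4.5]
gripper_width: 0.362
grasp_force: 60.0
```

Contact at +4.5 N. I'll ease off a little and let go.

>>> servo_tool(
  deltas=[
    [[20, 0, 0, 0.0003, 0], [20, 0, 0, 0.0002, 0], [40, 0, 0, 0, 0], [45, 0, 0, 0, 0], [55, 0, 0, 0, 0], [60, 0, 0, 0, 0], [60, 0, 0, 0, 0], [60, 0, 0, 0, 0]],
  ],
)

```text
time: 25.2
tool_pos: [0.4432, -0.0528, 0.2284]
tool_rot: [0.0, 0.659, 0.753, -0.0]
contact_force: [0.1, -0.2, 0.4]
gripper_width: 0.6
grasp_force: 0.0
```

>>> servo_tool(
  deltas=[
    [[60, 0, 0, 0.005, 0], [60, 0, 0, 0.01, 0], [60, 0, 0, 0.02, 0], [60, 0, 0, 0.03, 0], [60, 0, 0, 0.03, 0], [60, 0, 0, 0.03, 0], [60, 0, 0, 0.03, 0], [60, 0, 0, 0, 0]],
  ],
)

```text
time: 26.0
tool_pos: [0.4446, -0.0532, 0.3902]
tool_rot: [0.005, 0.659, 0.753, 0.002]
contact_force: [0.7, -0.3, -0.1]
gripper_width: 0.602
grasp_force: 0.0
```

Run:
```python
from h import *
s=manip.state();print(s["tool_pos"],s["contact_force"],s["gripper_width"],s["time"])
for n,(a,b,c,d) in (("side",(355,180,455,250)),("top",(235,245,320,310))):
    f=grab_frame(n);w=world(f)[b:d,a:c].reshape(-1,3)
    P=w[(w[:,2]>.18)&(w[:,2]<.205)&(abs(w[:,1])<.15)];print(n,"plat z",np.median(P[:,2]))
    th=np.radians(7.6);u=w[:,:2]-[.4416,-.0506];X=u@[np.cos(th),np.sin(th)];Y=u@[-np.sin(th),np.cos(th)]
    m=(w[:,2]>.22)&(w[:,2]<.26)&(abs(X)<.03)&(abs(Y)<.058);r=cv2.minAreaRect((np.c_[X,Y][m]*1000).astype(np.float32));print(r,w[m,2].max(),m.sum())
    if n=="side": cv2.imwrite("pics/c5.png",cv2.resize(f["pixels"][150:320,330:500,::-1],(600,600),interpolation=2))
```

```text
[ 0.44457651 -0.05319924  0.39017418] [ 0.67376178 -0.25972    -0.1318802 ] 0.601683362019612 26.0
side plat z 0.2002242993254864
((6.59840202331543, -3.770191192626953), (83.2298583984375, 30.485061645507812), 88.43627166748047) 0.24817470075507508 825
top plat z 0.20282638464433678
((1.2636432647705078, -22.023672103881836), (45.66672134399414, 33.581016540527344), 89.22410583496094) 0.25333477267036764 278
```

View pics/c5.png

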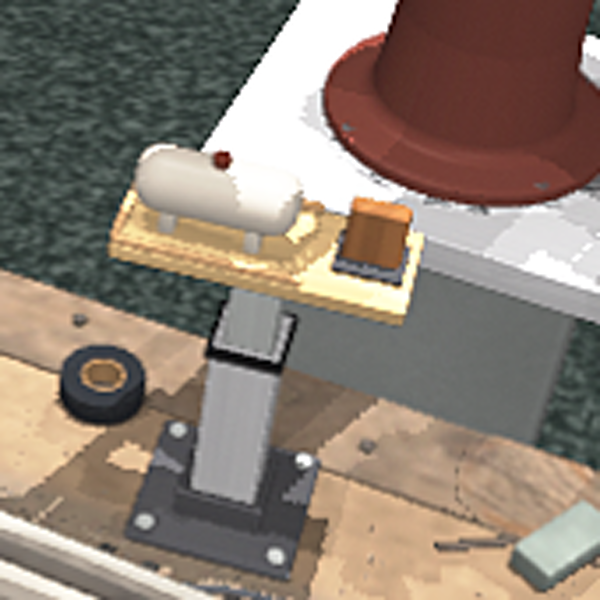

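The tank stands upright in the seat, lengthwise: about 2–6 mm off across, -4 mm along, and within 2° of the platform's axis. The platform is still up and the gripper is clear. Handing in.

```bash
python3 -c "
from plant import manip
print(manip.job_done())"
```

```text
the job is handed in; nothing more can be done
None
```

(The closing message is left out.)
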